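Peel the top tray off the sticky stack and show it over the light disc

TASK

Swing the gate latch fully aside from the fenced parts bin, then peel the stuck top tray off the nested stack by raising its eared corner first while the opposite corner is still down, so that the trays below are not dragged up and stay lying in the bin. Finish still holding the tray in the gripper: level, centred about a hand's breadth above the round inspection light disc and touching nothing else. Leave the shackle, pick case, tension bar and pin tumbler where they lie.

Things in the scene. Friction and masses are not known exactly. Their poses are not given: they have to be found in the camera images.
- bin: Fixed dark steel bin: base plate 170 x 180 x 6 mm with a low wire fence 32 mm high (inside about 142 x 112 mm) around the stack. Origin on the bench at the centre of the fence; x, y along the fence, z up. Place and yaw vary; it stands left or right of the robot's centre line, the light disc on the other side.
- latch (a joint): Angle (rad) of the gate latch, a level steel bar turning on a post on the bin's +y side. 0: the bar lies across the middle of the stack along the bin's -y; grows as it turns clockwise seen from above, its free end going toward the bin's -x; stop at 1.65; the bar clears the tray from about 1.3. It stays where it is left; about 0.5 N at the knob moves it.
- latch_knob (a point): Centre of the top end of the latch's upright round knob, 18 mm in diameter, 30 mm tall, standing on the bar 85 mm from the pivot; its top is 90 mm above the bench.
- latch_pivot (a point): Point on the vertical turning axis of the latch, at bin x = 0, y = +85 mm, at the bar's top face. The bar is 155 x 16 x 5 mm; its underside is 55 mm above the bench, 6 mm above the tray's flange.
- tray: Top tray, bare metal, 0.10 to 0.16 kg. Skirt 114 (x) x 84 (y) x 14 mm, open at the top, with a flat flange 136 x 106 x 3 mm around its mouth (flange top 17 mm above the origin) and an upright ear on the +x -y corner. Origin at the centre of the underside of its floor, z up. At the start the flange rests on the stack's rim, the skirt 14 mm deep in its mouth with about 2 mm of play.
- tray_ear (a point): Middle of the top edge of the tray's ear: an upright fin 28 mm long, 10 mm thick, 30 mm tall standing on the flange level; its length runs along the tray's diagonal toward tray_far, so fingers close on it across that diagonal. In the tray's frame (54, -41, 47) mm; 79 mm above the bench at the start.
- tray_far (a point): The tray's flange corner diagonally across from the ear, at the flange underside; tray frame (-68, 53, 14) mm. To peel, turn the tray about 0.25 rad about this corner, raising the ear.
- stack: The nested trays below, one loose piece 126 x 96 x 40 mm, 0.5 kg, on the bin's 6 mm base. Origin at the centre of its underside, axes as the tray's; the seated tray's origin is 26 mm above it. It grips both long sides of the tray's skirt 42 mm toward -x from the centre, dragging about 3 N each until the skirt has risen about 5 mm there: a level pull brings it along, raising the ear first does not.
- disc: Fixed round inspection light disc, 130 mm in diameter, 10 mm high, pale top. Origin at the centre of its underside on the bench. Its place varies.
- shackle: Bystander: bronze U-shaped shackle lying flat, about 67 x 44 x 8 mm. Origin at its middle.
- pick_case: Bystander: closed tan plastic case 60 x 110 x 22 mm. Origin at the centre of its underside.
- tension_bar: Bystander: gunmetal L-shaped bar lying flat, 100 x 21 x 4 mm. Origin at the middle of the long leg's underside.
- pin_tumbler: Bystander: chrome pin 14 mm in diameter, 24 mm tall, standing. Origin at the centre of its underside.
Mind the look-alikes: they are no part of the job. What is shaped like the bin but purple is not meant.

How it is judged:
On the way, in this order (a step that is already met when the one before it is completed fails the run):
1. the latch is swung clear of the tray (value of joint latch above 1.3 rad), for 0.2 s.
2. the eared corner is raised at least 18 mm out of the stack while the opposite corner is still down (within 7 mm of its seat) (z of tray_ear in the frame of stack above 0.091 m and z of tray_far in the frame of stack below 0.047 m), for 0.1 s.
At the end, for the whole second after the job is handed in: The gripper holds the tray still, tilted less than 0.2 rad, its centre within 35 mm (level) of the disc's centre and its floor 60 to 190 mm above the bench, touching neither disc, bin nor stack; the latch is still open (above 1.3 rad) and the lower trays lie flat in the bin (contact force between the fingers and tray above 1 N and horizontal distance between tray and disc below 0.035 m and height (world z) of tray between 0.06 and 0.19 m and angle between tray's own z axis and vertical below 0.2 rad and linear speed of tray below 0.03 m/s and contact force between tray and disc below 0.05 N and contact force between tray and stack below 0.05 N and contact force between tray and bin below 0.05 N and value of joint latch above 1.3 rad and horizontal distance between stack and bin below 0.012 m and height (world z) of stack below 0.01 m and angle between stack's own z axis and vertical below 0.05 rad); the arm keeps its last pose, push and grip.
It fails at once if the lower trays are dragged or lifted more than 10 mm, or tipped more than 0.12 rad (distance of stack from where it was at the start of the episode above 0.01 m or angle between stack's own z axis and vertical above 0.12 rad).
It fails at once if the shackle, pick case, tension bar or pin tumbler is moved more than 15 mm (distance of any of shackle, pick_case, tension_bar, pin_tumbler from where it was at the start of the episode above 0.015 m).
It also fails if it takes over 53 s, if anything falls off the work surface, if the arm or the gripper's body presses on something with over 40 N, if the wrist force passes 120 N, or if a joint passes its speed limit or range.

ROBOT

A 7-joint arm with a two-finger parallel gripper is mounted at the origin on the work surface. World frame = base frame: x ahead of the robot, y to its left, z up, the work surface at z = 0. Lengths are in m, angles in rad, forces in N, time in s.
With the tool pointing down it reaches from about 0.4 to 0.85 m from the base axis. Payload 4.5 kg.
Tool frame: the origin (TCP) lies where the fingers leave the gripper's body, on its centre line; the fingertips stand 64 mm ahead of it and the grasp point (between the pads) lies 45 mm ahead of it; z points along the fingers, y is the direction in which the jaws open and shut (so a half turn about z gives the same grasp; the last joint's range is limited). The gripper opens to 88 mm and grips with 3 to 60 N. Pads are 18 mm wide; open, the fingers measure 123 mm over their backs; the gripper's body (75 mm by 187 mm) begins 45 mm behind the grasp point.
Start: joints at [-1.189, 0.689, -0.195, 1.565, 0.157, 0.902, -0.215], TCP at [0.213, 0.588, 0.303] pointing down, gripper open.
Joint ranges: [-3.01, 3.01], [-0.46, 2.08], [-1.47, 1.51], [0.13, 2.56], [-1, 4.14], [0.04, 2.09], [-2.66, 2.66]. Speed limits (rad/s): [2.57, 2.57, 3.14, 3.14, 3.14, 3.14, 3.14].

INTERFACE

Orientations are given as a unit quaternion [x, y, z, w].
In Python, from plant import monitor, snapshot, workorder, finder gives the robot as it stands.
- The arm moves only by the tool carry_out, never from a script. Its argument "motion" is one flat list of numbers, 6 for each row, row after row: the shift along the tool's x, y, z in cm, then the turn, a rotation vector about the tool's x, y, z in rad. In form: [x, y, z, rx, ry, rz, x, y, z, rx, ry, rz, ...]. A call has 1 to 8 rows; each row shifts and turns the commanded pose from where the row before left it, along the tool's axes as they then stand; what a row does not reach is not made up. A row lasts 1/8 s, in which the tool goes at most 62.5 mm and 10.7 degrees, less where a joint would pass 70% of its speed; a pose out of reach is approached as far as the arm can. A call with a gripper value outside its range is refused whole. "hand" is the finger opening in cm, from 0 to 8.81, set as the call begins (left out, the last holds). The fingers move at their own pace and stop on an object; "grip_force" is the grip in N (left out, the last holds). Time passes only in rows, so rows that do not move let the fingers close. It gives the time, the measured TCP pose, the force and the opening at its end, in the units of the state.
- monitor.get_state(): the state, without advancing time (a new reading comes with each control period).
- snapshot(name): name is "side" or "top"; returns a dict with "frame" (384x512x3 uint8, red, green, blue), "range_z" (384x512 float32, m along the optical axis (not along the pixel's ray), 0 where there is no reading), "fx", "fy", "cx", "cy" (pixels), "rvec" (rotation vector, rad) and "tvec" (3), from world to camera coordinates, as OpenCV has them. Camera axes: x right, y down, z forward; pixel columns grow to the right and rows downward; lengths in m; the calibration is good to about 2 mm. A picture is of the moment at which its call begins.
- workorder.finish_job(): hands the job in, once; it reports no verdict.
Trained networks look in a picture, given as the dict that the camera call returned (one of the last four; its "shot" number tells which), for a name from the list of things; names that differ only in an ending like _2 or _b are one class to them, and where a whole thing is asked for, a point or a joint stands for the part that bears it (a point fixed in the world has none). Each returns a list of dicts, best first, with "p" (0 to 1); they miss things now and then, are a little off and sometimes report something else, mostly with a low value. They report only what shows in the picture. A call takes as long as a camera call. They do not tell look-alikes from the thing itself.
- finder.masks_of(picture, thing): "pixels" (384x512 bool, what is visible of it) and "extent" ([left, top, right, bottom] in pixels, round what is visible of it).
The state is a dict: "clock": time; "q": joint angles; "qd": joint speeds; "joint_torque": joint torques, N m; "tool_pos": TCP position; "eef_rot": TCP orientation; "contact_force": force on the tool from outside, world axes, zero at the start; "moment": the same for the moment, N m; "opening": opening from 0.0 (shut) to 1.0 (fully open).
Only numpy, scipy, OpenCV 4.12 (cv2) and the standard library are available. Lean on these libraries where they do the work, as an engineer would, in place of code of your own. Each camera call takes 0.05 s, during which the arm holds its last target. There are 200 camera calls.

## Working session

There is one attempt and no reset: what is moved stays moved. The work goes in short steps, Python scripts to look and compute and a tool call to move; the robot and the scene stay as the last step left them, time stands still between calls to the robot, and variables do not carry over. Pictures are saved under pics/ and viewed, about 8 in all and at most 12, crops included, and the job is handed in when it is done.

Besides the shell and the picture viewer there is one more tool, called after "Call:" in YAML: its name, and indented under it one key for each argument. carry_out: Moves the arm, as the interface text tells. Its arguments: {"type":"object","properties":{"motion":{"type":"array"},"hand":{"type":"number"},"grip_force":{"type":"number"}},"required":["motion"]}

```bash
mkdir -p pics; cat > h.py <<'E'
import numpy as np, cv2
from plant import monitor, snapshot, workorder, finder
from scipy.spatial.transform import Rotation as R
def save(n,img): cv2.imwrite('pics/'+n,cv2.cvtColor(img,cv2.COLOR_RGB2BGR))
def world(p):
    v,u=np.mgrid[:384,:512]; z=p['range_z']
    c=np.stack([(u-p['cx'])/p['fx']*z,(v-p['cy'])/p['fy']*z,z],-1)
    M=cv2.Rodrigues(np.array(p['rvec'],float))[0]
    return (c-np.array(p['tvec']).ravel())@M
def proj(p,X):
    K=np.array([[p['fx'],0,p['cx']],[0,p['fy'],p['cy']],[0,0,1.]])
    return cv2.projectPoints(np.array(X,float).reshape(-1,1,3),np.array(p['rvec'],float),np.array(p['tvec'],float),K,None)[0].reshape(-1,2)
E
python3 - <<'E'
from h import *
s=monitor.get_state();print(s['clock'],s['tool_pos'],s['eef_rot'],s['opening'])
im=[]
for n in('top','side'):
    p=snapshot(n);im.append(p['frame']);W=world(p)
    print(n,(-cv2.Rodrigues(np.array(p['rvec'],float))[0].T@np.array(p['tvec']).ravel()).round(3))
    for t in['bin','latch','latch_knob','tray','tray_ear','stack','disc','shackle','pick_case','tension_bar','pin_tumbler']:
        for d in finder.masks_of(p,t)[:3]:
            m=d['pixels']&(p['range_z']>0)
            print(t,round(d['p'],2),d['extent'],m.sum(),np.median(W[m],0).round(3) if m.any() else '')
    save(n+'0.png',cv2.resize(p['frame'],(800,600)))
E
```

```text
0.0 [0.21288145 0.5870883  0.30192449] [ 1.72981614e-01  9.84924641e-01 -8.96461668e-04 -9.66501026e-05] 0.9994391396658054
top [ 0.388 -0.071  1.361]
bin 0.92 [291.3, 236.0, 348.8, 290.5] 2756 [ 0.303 -0.278  0.008]
bin 0.75 [110.1, 103.2, 169.9, 164.8] 2509 [0.734 0.348 0.007]
bin 0.71 [340.2, 154.2, 403.8, 217.5] 2680 [ 0.565 -0.448  0.007]
latch 0.8 [271.0, 170.1, 316.8, 190.5] 243 [ 0.572 -0.183  0.061]
latch 0.68 [114.3, 119.4, 161.5, 137.7] 286 [0.74  0.338 0.061]
latch 0.63 [299.2, 260.2, 346.6, 271.8] 269 [ 0.302 -0.279  0.061]
latch_knob 0.84 [347.0, 173.1, 400.7, 194.9] 255 [ 0.571 -0.444  0.061]
latch_knob 0.66 [294.6, 261.5, 350.1, 270.2] 282 [ 0.302 -0.281  0.061]
latch_knob 0.63 [109.0, 120.1, 157.9, 140.2] 256 [0.74  0.352 0.061]
tray 0.95 [283.3, 158.1, 316.9, 197.6] 1068 [ 0.601 -0.205  0.039]
tray_ear 0.93 [282.7, 153.3, 312.4, 196.9] 1131 [ 0.6   -0.203  0.04 ]
tray_ear 0.32 [269.5, 170.8, 320.1, 192.1] 321 [ 0.569 -0.193  0.06 ]
stack 0.63 [176.6, 173.1, 214.1, 208.0] 1094 [0.541 0.151 0.011]
disc 0.61 [176.7, 173.8, 215.0, 211.3] 1136 [0.54  0.153 0.011]
pick_ca
[... 877 characters left out ...]
 0.604 -0.211  0.045]
tray_ear 0.43 [236.3, 167.1, 263.7, 201.1] 314 [ 0.572 -0.182  0.061]
stack 0.8 [217.7, 188.8, 265.9, 205.7] 319 [ 0.578 -0.151  0.031]
stack 0.19 [235.2, 163.5, 261.2, 200.3] 289 [ 0.571 -0.181  0.061]
disc 0.8 [225.9, 267.0, 281.7, 314.2] 2089 [0.539 0.162 0.011]
shackle 0.64 [301.9, 235.8, 334.6, 248.7] 154 [0.391 0.001 0.007]
shackle 0.6 [216.6, 164.6, 267.0, 194.3] 902 [ 0.606 -0.211  0.043]
pick_case 0.9 [129.1, 234.5, 162.9, 271.6] 952 [0.801 0.071 0.021]
tension_bar 0.58 [228.1, 242.3, 266.1, 250.9] 116 [0.559 0.002 0.004]
pin_tumbler 0.46 [188.5, 236.6, 191.5, 248.6] 49 [0.704 0.016 0.015]
pin_tumbler 0.23 [234.7, 165.8, 260.9, 201.6] 260 [ 0.569 -0.185  0.061]
```

View pics/top0.png

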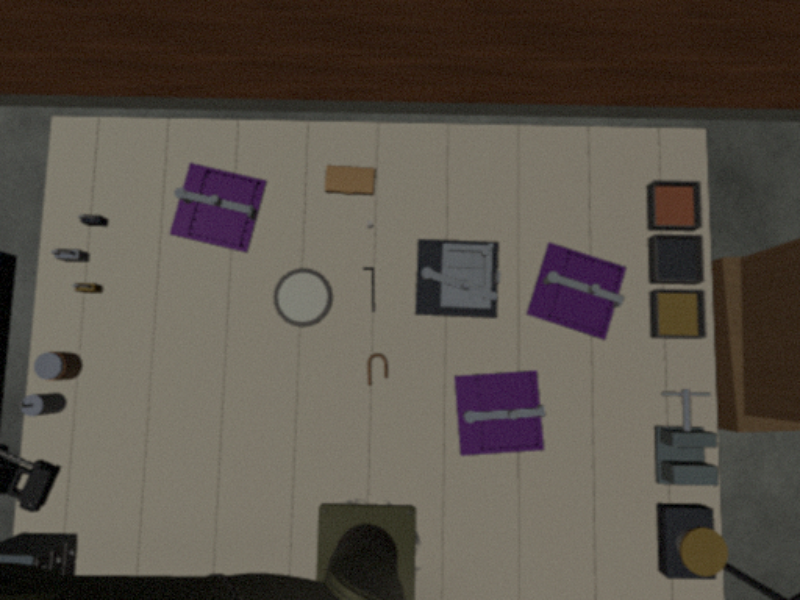

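```bash
python3 - <<'E'
from h import *
a=cv2.imread('pics/top0.png');b=cv2.imread('pics/side0.png')
# crops from originals
t=snapshot('top');s=snapshot('side')
A=cv2.resize(t['frame'][140:220,255:335],(400,400),interpolation=cv2.INTER_CUBIC)
B=cv2.resize(s['frame'][145:225,200:280],(400,400),interpolation=cv2.INTER_CUBIC)
save('crop1.png',np.hstack([A,B]))
W=world(t)
# heights map print: points z>0.07 near the bin
for n,p in(('top',t),('side',s)):
    W=world(p);m=(p['range_z']>0)&(abs(W[...,0]-.59)<.13)&(abs(W[...,1]+.19)<.13)
    for lo,hi in((.082,.1),(.07,.082),(.056,.065),(.044,.053)):
        k=m&(W[...,2]>lo)&(W[...,2]<hi);ys,xs=np.nonzero(k)
        print(n,lo,k.sum());
        if k.sum()>2:
            P=W[k];print(P.mean(0).round(4),cv2.minAreaRect((P[:,:2]*1000).astype(np.float32)),xs.mean(),ys.mean())
    k=m&(W[...,2]>.082)
E
```

```text
top 0.082 29
[ 0.5746 -0.2027  0.0892] ((603.4274291992188, -223.13002014160156), (14.986708641052246, 105.97662353515625), 55.74837112426758) 299.86206896551727 179.24137931034483
top 0.07 27
[ 0.6387 -0.237   0.0775] ((597.1151733398438, -198.697265625), (57.18357467651367, 149.1235809326172), 28.88432502746582) 310.1111111111111 160.62962962962962
top 0.056 214
[ 0.5733 -0.1838  0.0603] ((602.7940063476562, -195.09292602539062), (164.80421447753906, 85.6551742553711), 73.53785705566406) 293.23364485981307 180.7289719626168
top 0.044 442
[ 0.5911 -0.2006  0.0489] ((590.9070434570312, -209.91490173339844), (122.4048080444336, 136.30442810058594), 88.8796157836914) 298.02941176470586 176.08823529411765
side 0.082 33
[ 0.5645 -0.1934  0.0878] ((564.7398071289062, -195.00296020507812), (13.835321426391602, 19.366504669189453), 3.206878662109375) 250.54545454545453 171.27272727272728
side 0.07 64
[ 0.6159 -0.2226  0.0763] ((607.958251953125, -217.35775756835938), (13.594403266906738, 114.80072021484375), 57.01618576049805) 233.15625 168.015625
side 0.056 226
[ 0.577  -0.1758  0.0608] ((585.7377319335938, -180.30859375), (115.9387435913086, 154.30137634277344), 7.713646411895752) 245.5929203539823 183.13716814159292
side 0.044 507
[ 0.59   -0.1938  0.0488] ((588.9772338867188, -190.32522583007812), (171.9922332763672, 136.0147247314453), 88.78299713134766) 241.53254437869822 182.42209072978304
```

View pics/crop1.png

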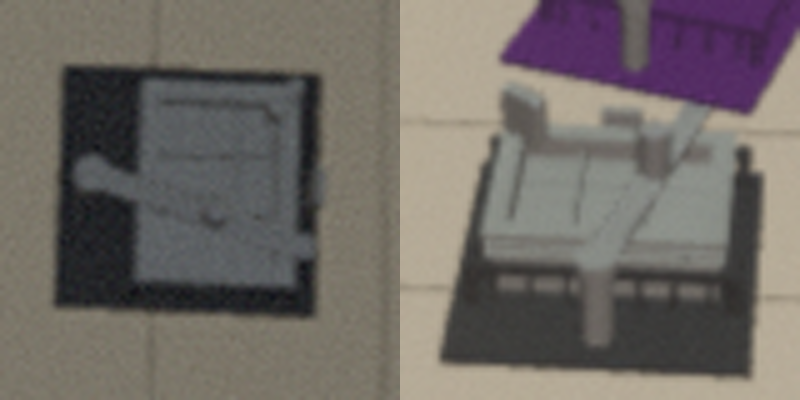

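```bash
python3 - <<'E'
from h import *
t=snapshot('top');s=snapshot('side')
for n,p in(('top',t),('side',s)):
    W=world(p);m=(p['range_z']>0)&(abs(W[...,0]-.58)<.13)&(abs(W[...,1]+.18)<.13)&(p['frame'].max(-1)-p['frame'].min(-1).astype(int)<40)
    for lo,hi in((.083,.1),(.066,.1),(.055,.066),(.044,.054),(.003,.012)):
        k=(m&(W[...,2]>lo)&(W[...,2]<hi)).astype(np.uint8)
        N,L,st,c=cv2.connectedComponentsWithStats(k,connectivity=8)
        for i in range(1,N):
            if st[i,4]<6: continue
            P=W[L==i];r=cv2.minAreaRect((P[:,:2]*1000).astype(np.float32))
            print(n,lo,st[i,4],P.mean(0).round(4),[np.round(v) for v in r],c[i].round(1))
d=finder.masks_of(t,'disc')[0]
W=world(t);P=W[(abs(W[...,0]-.54)<.09)&(abs(W[...,1]-.152)<.09)&(W[...,2]>.007)&(W[...,2]<.016)]
print('disc',(P.max(0)+P.min(0))/2,cv2.minEnclosingCircle((P[:,:2]*1000).astype(np.float32)))
# dark plate
W=world(t);m=(abs(W[...,0]-.58)<.13)&(abs(W[...,1]+.18)<.13)&(t['frame'].max(-1)<60)
k=cv2.morphologyEx(m.astype(np.uint8),cv2.MORPH_OPEN,np.ones((3,3)));print('plate',cv2.minAreaRect((W[k>0][:,:2]*1000).astype(np.float32)))
np.save('/tmp/top.npy',W)
E
```

```text
top 0.083 25 [ 0.5668 -0.198   0.0898] [array([ 567., -198.]), array([14., 16.]), np.float64(47.0)] [298.4 181.6]
top 0.066 28 [ 0.644  -0.2437  0.0788] [array([ 644., -243.]), array([ 9., 27.]), np.float64(46.0)] [312.2 159. ]
top 0.066 8 [ 0.5974 -0.1146  0.0673] [array([ 598., -115.]), array([10., 14.]), np.float64(48.0)] [272.5 172.8]
top 0.066 29 [ 0.5657 -0.1976  0.0875] [array([ 566., -198.]), array([14., 16.]), np.float64(47.0)] [298.2 182. ]
top 0.055 129 [ 0.5826 -0.1494  0.0604] [array([ 582., -149.]), array([89., 22.]), np.float64(70.0)] [282.9 177.7]
top 0.055 87 [ 0.5544 -0.2357  0.0603] [array([ 555., -235.]), array([62., 15.]), np.float64(72.0)] [308.9 186.7]
top 0.044 175 [ 0.6399 -0.1817  0.0491] [array([ 625., -197.]), array([69., 94.]), np.float64(0.0)] [292.5 161.5]
top 0.044 96 [ 0.6005 -0.2487  0.0489] [array([ 604., -248.]), array([13., 84.]), np.float64(89.0)] [312.4 173.6]
top 0.044 11 [ 0.5897 -0.2689  0.0505] [array([ 589., -269.]), array([ 4., 21.]), np.float64(88.0)] [318.5 176.8]
top 0.044 177 [ 0.5363 -0.1909  0.049 ] [array([ 544., -201.]), array([105
[... 3083 characters left out ...]
p.float64(1.0)] [239.2 201.8]
side 0.003 26 [ 0.6719 -0.2268  0.0065] [array([ 674., -228.]), array([83.,  8.]), np.float64(89.0)] [214.7 186. ]
side 0.003 16 [ 0.5204 -0.2357  0.0063] [array([ 521., -234.]), array([69.,  3.]), np.float64(88.0)] [266.4 185.9]
side 0.003 992 [ 0.583  -0.1308  0.0065] [array([ 589., -180.]), array([179., 186.]), np.float64(1.0)] [242.5 208.4]
side 0.003 8 [ 0.5223 -0.1872  0.0053] [array([ 522., -188.]), array([17.,  5.]), np.float64(80.0)] [265.2 196.5]
disc [0.53827512 0.1509868  0.01150262] ((539.4520263671875, 127.20040893554688), 96.44664764404297)
plate ((591.1265258789062, -184.81182861328125), (175.77963256835938, 164.2079315185547), 88.82807922363281)
```

Candidates: the dark steel bin at (457,278) in the top picture (the 0.59, -0.20 one, the only one with a grey tray, ear at upper right). The purple look-alikes sit at (218,207), (577,290) and (500,413). I chose the dark one, and the close crop confirms it: ear top right, pivot post on the left, disc at (303,297). I'll approach the knob with closed fingers.

Call:
carry_out:
  motion: [-3.9,-3.85,0,0,0,0,-3.9,-3.85,0,0,0,0,-3.9,-3.85,0,0,0,0,-3.9,-3.85,0,0,0,0,-3.9,-3.85,0,0,0,0,-3.9,-3.85,0,0,0,0,-3.9,-3.85,0,0,0,0,-3.9,-3.85,0,0,0,0]
  hand: 0

```text
clock: 2.45
tool_pos: [0.4022, 0.1903, 0.303]
eef_rot: [0.173, 0.985, 0.0, 0.0]
contact_force: [-0.0, 0.7, 0.7]
opening: 0.118
```

Call:
carry_out:
  motion: [-3.9,-3.85,0,0,0,0,-3.9,-3.85,0,0,0,0,-3.9,-3.85,0,0,0,0,-3.9,-3.85,0,0,0,0,-3.9,-3.85,0,0,0,0,-3.9,-3.85,0,0,0,0,-3.9,-3.85,0,0,0,0,-3.9,-3.85,0,0,0,0]

```text
clock: 3.45
tool_pos: [0.5904, -0.2059, 0.3028]
eef_rot: [0.173, 0.985, 0.0, 0.0]
contact_force: [0.2, 0.5, 0.3]
opening: 0.004
```

Call:
carry_out:
  motion: [-0.3,0,5.7,0,0,0,0,0,5.7,0,0,0,0,0,5.6,0,0,0,0,0,0,0,0,0]

```text
clock: 3.95
tool_pos: [0.5896, -0.2045, 0.1288]
eef_rot: [0.173, 0.985, 0.0, -0.005]
contact_force: [-0.7, -0.0, 0.2]
opening: 0.007
```

```bash
python3 - <<'E'
from h import *
p=snapshot('side');q=snapshot('top')
save('s1.png',np.hstack([cv2.resize(p['frame'][120:220,190:290],(400,400)),cv2.resize(q['frame'][130:230,245:345],(400,400))]))
s=monitor.get_state();print(s['tool_pos'],s['contact_force'])
Rm=R.from_quat(s['eef_rot']).as_matrix()
# finger angle path on circle
piv=np.array([.597,-.114]);tp=np.array(s['tool_pos'][:2])
a0=np.arctan2(-(tp-piv)[0],-(tp-piv)[1]);r0=np.linalg.norm(tp-piv);print(a0,r0)
prev=tp
for i in range(1,13):
    a=a0+(1.36-a0)*i/12;r=r0+(.085-r0)*min(1,i/4)
    n=piv+r*np.array([-np.sin(a),-np.cos(a)]);print((100*Rm.T@np.r_[n-prev,0])[:2].round(1));prev=n
E
```

```text
[ 0.59334844 -0.20531466  0.13391465] [0.53648395 0.43896967 0.57934086]
0.03996744478706462 0.09138764049265348
[ 1.  -0.1]
[1. 0.]
[1.  0.1]
[0.9 0.2]
[0.9 0.2]
[0.9 0.3]
[0.9 0.4]
[0.8 0.5]
[0.8 0.5]
[0.7 0.6]
[0.6 0.7]
[0.5 0.8]
```

View pics/s1.png

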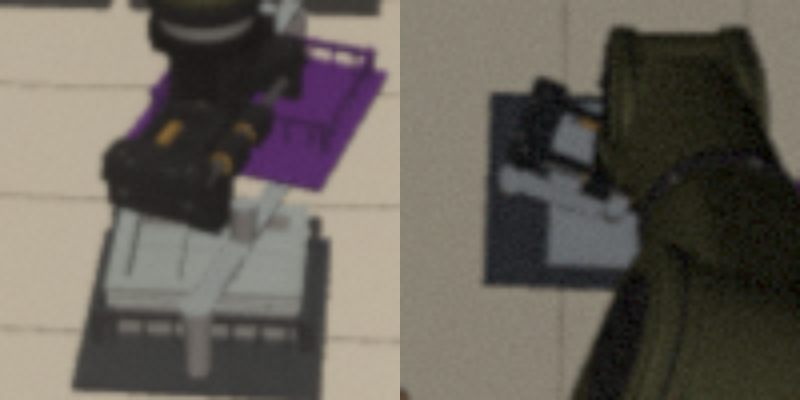

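The crop shows the gripper just behind the knob (side crop 245,220) on the ear side. I'll push along the arc.

Call:
carry_out:
  motion: [1.0,-0.1,0,0,0,0,1.0,0,0,0,0,0,1.0,0.1,0,0,0,0,0.9,0.2,0,0,0,0,0.9,0.2,0,0,0,0,0.9,0.3,0,0,0,0]

```text
clock: 4.8
tool_pos: [0.5415, -0.1783, 0.1328]
eef_rot: [0.173, 0.985, 0.0, 0.001]
contact_force: [2.6, 1.3, 0.9]
opening: 0.006
```

Call:
carry_out:
  motion: [0.9,0.4,0,0,0,0,0.8,0.5,0,0,0,0,0.8,0.5,0,0,0,0,0.7,0.6,0,0,0,0,0.6,0.7,0,0,0,0,0.5,0.8,0,0,0,0,0,0,0,0,0,0]

```text
clock: 5.68
tool_pos: [0.5211, -0.1296, 0.1335]
eef_rot: [0.172, 0.985, 0.003, 0.009]
contact_force: [16.2, 0.2, -10.0]
opening: 0.003
```

```bash
python3 - <<'E'
from h import *
s=monitor.get_state();print(s['tool_pos'],s['contact_force'])
for n in('side','top'):
    p=snapshot(n);W=world(p);m=(p['range_z']>0)&(W[...,2]>.055)&(W[...,2]<.065)&(abs(W[...,0]-.55)<.12)&(abs(W[...,1]+.15)<.12)
    P=W[m];print(n,m.sum(),cv2.minAreaRect((P[:,:2]*1000).astype(np.float32)) if m.sum()>3 else '')
    save('s2%s.png'%n,cv2.resize(p['frame'][120:250,190:350],(640,520)))
E
```

```text
[ 0.52114351 -0.1296162   0.13352548] [16.23040239  0.22250581 -9.99112848]
side 333 ((565.4320068359375, -142.23118591308594), (97.16549682617188, 259.0791320800781), 58.08728790283203)
top 5 ((642.22265625, -214.0771942138672), (54.911903381347656, 4.015786170959473), 68.458984375)
```

View pics/s2side.png

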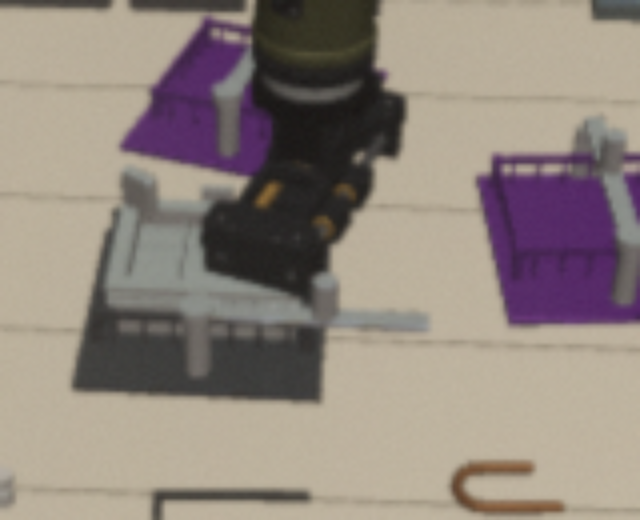

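The latch bar now points toward -x beyond the bin (side crop 320,290 to 425,320), so it is fully aside. I'll back off, rise and look for the ear.

Call:
carry_out:
  motion: [-0.8,-1.0,0,0,0,0,-0.5,-0.5,-3,0,0,0,0,0,-5,0,0,0.16,-3.5,-3.5,-2,0,0,0.165,-3.5,-3.5,0,0,0,0,0,0,0,0,0,0]
  hand: 5
  grip_force: 50

```text
clock: 6.52
tool_pos: [0.5371, -0.2523, 0.2324]
eef_rot: [0.334, 0.943, -0.002, -0.0]
contact_force: [0.2, 0.3, 0.6]
opening: 0.568
```

```bash
python3 - <<'E'
from h import *
s=monitor.get_state();print(s['clock'],s['tool_pos'],s['eef_rot'],s['contact_force'],s['opening'])
Rm=R.from_quat(s['eef_rot']).as_matrix();print('tool y deg',np.degrees(np.arctan2(Rm[1,1],Rm[0,1])))
p=snapshot('side');W=world(p);b=(p['range_z']>0)&(W[...,0]>.40)&(W[...,0]<.70)&(abs(W[...,1]+.19)<.12)
for nm,lo,hi in(('ear',.060,.083),('bar',.0565,.065),('flange',.045,.054)):
    k=(b&(W[...,2]>lo)&(W[...,2]<hi)).astype(np.uint8);N,L,st,c=cv2.connectedComponentsWithStats(k,connectivity=8)
    for i in range(1,N):
        if st[i,4]>15:
            P=W[L==i];print(nm,st[i,4],P.mean(0).round(4),P.max(0)[2].round(3),[np.round(v) for v in cv2.minAreaRect((P[:,:2]*1000).astype(np.float32))],c[i].round())
for n in ['top']:
  p=snapshot(n);W=world(p);m=(abs(W[...,0]-.643)<.03)&(abs(W[...,1]+.242)<.03)&(W[...,2]>.07)&(W[...,2]<.083);print(n,m.sum(),W[m].mean(0))
save('s3.png',cv2.resize(p['frame'][120:250,230:390],(640,520)))
E
```

```text
6.525 [ 0.53706157 -0.25226002  0.23237916] [ 3.33724917e-01  9.42668020e-01 -2.13069985e-03 -3.78054673e-04] [0.15084494 0.25331989 0.62547144] 0.5676525100877007
tool y deg 51.009779296186444
ear 68 [ 0.6409 -0.2383  0.0723] 0.083 [array([ 642., -241.]), array([13., 31.]), np.float64(59.0)] [225. 166.]
ear 187 [ 0.5367 -0.1145  0.0642] 0.083 [array([ 535., -112.]), array([ 30., 133.]), np.float64(87.0)] [259. 196.]
ear 26 [ 0.45   -0.1166  0.0615] 0.063 [array([ 450., -117.]), array([13., 27.]), np.float64(87.0)] [292. 198.]
bar 25 [ 0.6403 -0.2366  0.0609] 0.065 [array([ 642., -237.]), array([11., 26.]), np.float64(73.0)] [225. 169.]
bar 296 [ 0.524  -0.1155  0.0605] 0.065 [array([ 519., -115.]), array([ 30., 165.]), np.float64(90.0)] [264. 197.]
flange 542 [ 0.5871 -0.1984  0.049 ] 0.054 [array([ 588., -208.]), array([131., 136.]), np.float64(88.0)] [243. 181.]
top 15 [ 0.64864759 -0.24815591  0.07913958]
```

Call:
carry_out:
  motion: [-3.85,3.75,0,0,0,0,-3.85,3.75,0,0,0,0,0,0,4,0,0,0,0,0,4,0,0,0,0,0,0,0,0,0]

```text
clock: 7.25
tool_pos: [0.6433, -0.2332, 0.149]
eef_rot: [0.329, 0.944, 0.0, -0.005]
contact_force: [-0.3, 0.5, 0.3]
opening: 0.565
```

```bash
python3 - <<'E'
from h import *
s=monitor.get_state();print(s['clock'],s['tool_pos'],s['eef_rot'],s['contact_force'],s['opening'])
p=snapshot('side');tp=np.array(s['tool_pos']);Rm=R.from_quat(s['eef_rot']).as_matrix()
W=world(p);m=(abs(W[...,0]-.643)<.03)&(abs(W[...,1]+.242)<.03)&(W[...,2]>.065)&(W[...,2]<.083);print(m.sum(),W[m].mean(0))
print(Rm.T@(np.array([.644,-.2425,.079])-tp))
save('s4.png',cv2.resize(p['frame'][120:210,180:300],(800,600),interpolation=cv2.INTER_CUBIC))
E
```

```text
7.25 [ 0.64333212 -0.23315566  0.14895817] [ 3.28672532e-01  9.44431449e-01  2.97716435e-04 -4.84929470e-03] [-0.28804166  0.50191193  0.27100102] 0.5647476625494579
56 [ 0.64099041 -0.23874149  0.07431516]
[-0.00697914 -0.00672718  0.06991384]
```

View pics/s4.png

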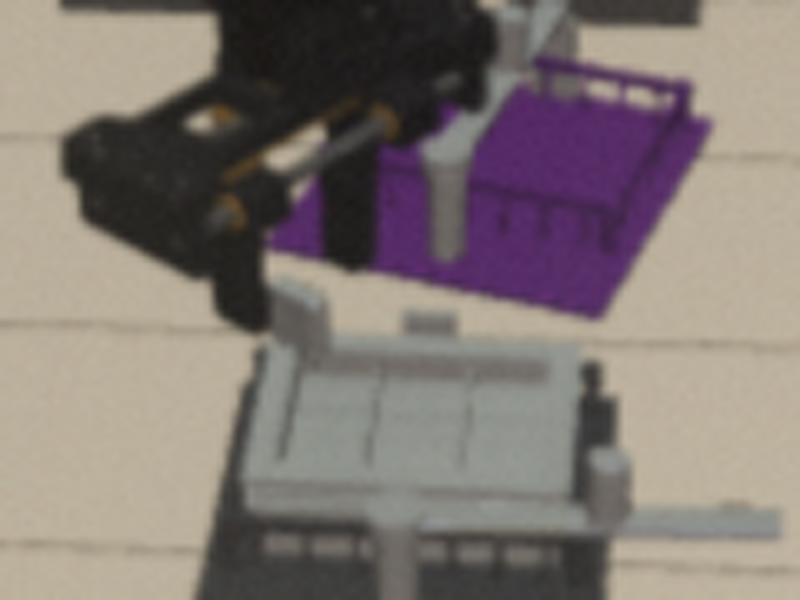

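The crop shows the open fingers at (240,310) and (350,250), straddling the ear at (300,310). I'll re-read the settled pose.

```bash
python3 - <<'E'
from h import *
s=monitor.get_state();tp=np.array(s['tool_pos']);Rm=R.from_quat(s['eef_rot']).as_matrix()
print(s['clock'],tp,s['eef_rot'],s['opening'])
print(Rm.T@(np.array([.644,-.2425,.079])-tp),np.degrees(np.arctan2(Rm[1,1],Rm[0,1])))
E
```

```text
7.3 [ 0.64500359 -0.23411602  0.15148527] [ 3.29024551e-01  9.44318617e-01  3.61694853e-04 -2.25009998e-03] 0.569064503064295
[-0.00474885 -0.00713455  0.0724704 ] 51.580837999924036
```

Call:
carry_out:
  motion: [-0.5,-0.7,0,0,0,0,0,0,1.6,0,0,0,0,0,1.5,0,0,0,0,0,0,0,0,0,0,0,0,0,0,0]

```text
clock: 7.92
tool_pos: [0.6457, -0.2447, 0.1216]
eef_rot: [0.33, 0.944, 0.0, -0.0]
contact_force: [0.1, -0.5, 0.5]
opening: 0.566
```

```bash
python3 - <<'E'
from h import *
s=monitor.get_state();tp=np.array(s['tool_pos']);Rm=R.from_quat(s['eef_rot']).as_matrix()
print(s['clock'],tp,s['eef_rot'],s['opening'],s['contact_force'])
print(Rm.T@(np.array([.644,-.2425,.079])-tp),np.degrees(np.arctan2(Rm[1,1],Rm[0,1])))
E
```

```text
7.925 [ 0.64565879 -0.24465233  0.12156477] [ 3.29997102e-01  9.43981930e-01  1.46003362e-04 -8.02509819e-05] 0.5659713508664824 [ 0.06292072 -0.46069958  0.47933934]
[0.00262791 0.00064062 0.04256557] 51.462798693737895
```

Call:
carry_out:
  motion: [0,0,0,0,0,0,0,0,0,0,0,0,0,0,0,0,0,0,0,0,0,0,0,0,0,0,0,0,0,0]
  hand: 0
  grip_force: 15

```text
clock: 8.55
tool_pos: [0.6457, -0.2448, 0.1218]
eef_rot: [0.33, 0.944, 0.0, 0.0]
contact_force: [-0.4, 0.4, -0.4]
opening: 0.114
```

Call:
carry_out:
  motion: [0,0,0,0,0,0,0,0,0,0,0,0]
  grip_force: 55

```text
clock: 8.8
tool_pos: [0.6457, -0.2448, 0.1218]
eef_rot: [0.33, 0.944, 0.0, 0.0]
contact_force: [0.8, 0.4, 0.7]
opening: 0.112
```

Opening is 9.9 mm, so the ear is held. Now I'll peel about the far corner.

Call:
carry_out:
  motion: [0.28,0,-0.54,0,-0.035,0,0.28,0,-0.54,0,-0.035,0,0.28,0,-0.54,0,-0.035,0,0.28,0,-0.54,0,-0.035,0,0,0,0,0,0,0]

```text
clock: 9.43
tool_pos: [0.6355, -0.2368, 0.1427]
eef_rot: [0.329, 0.942, -0.023, 0.065]
contact_force: [0.4, -0.7, -1.0]
opening: 0.113
```

```bash
python3 - <<'E'
from h import *
s=monitor.get_state();tp=np.array(s['tool_pos']);print(s['clock'],tp,s['contact_force'],s['moment'],s['opening'])
p=snapshot('side');save('s5.png',cv2.resize(p['frame'][120:210,180:300],(800,600),interpolation=cv2.INTER_CUBIC))
E
```

```text
9.425 [ 0.63548179 -0.23677319  0.14269015] [ 0.39332246 -0.71796376 -0.99465963] [0.05009305 0.10329384 0.01851492] 0.11277902771147154
```

View pics/s5.png

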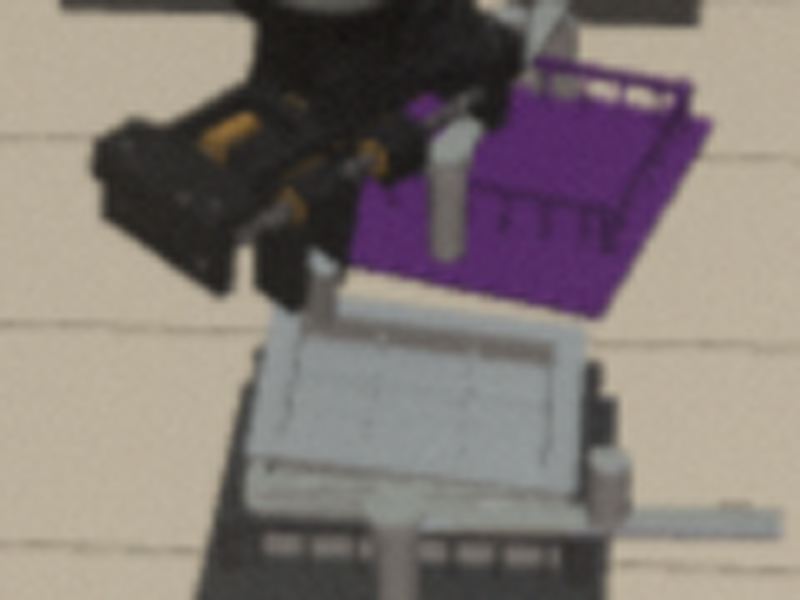

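The tray is tilting cleanly: eared corner up at (320,280), far corner seated at (585,490), stack unmoved. I'll continue to about 0.28 rad.

Call:
carry_out:
  motion: [0.28,0,-0.54,0,-0.035,0,0.28,0,-0.54,0,-0.035,0,0.28,0,-0.54,0,-0.035,0,0.28,0,-0.54,0,-0.035,0,0,0,0,0,0,0]

```text
clock: 10.1
tool_pos: [0.624, -0.2275, 0.1616]
eef_rot: [0.326, 0.935, -0.046, 0.131]
contact_force: [-0.5, -0.1, -1.7]
opening: 0.103
```

```bash
python3 - <<'E'
from h import *
s=monitor.get_state();tp=np.array(s['tool_pos']);print(s['clock'],tp,s['contact_force'],s['moment'],s['opening'])
p=snapshot('side');save('s6.png',cv2.resize(p['frame'][120:210,180:300],(800,600),interpolation=cv2.INTER_CUBIC))
W=world(p);b=(p['range_z']>0)&(abs(W[...,0]-.59)<.1)&(W[...,1]<-.12)&(W[...,1]>-.26)&(W[...,2]>.03)&(W[...,2]<.125)&(p['frame'].min(-1)>70)
P=W[b&(abs(W[...,0]-.6)<.05)]
# bright points: plane fit
for _ in range(4):
    A=np.c_[P[:,:2],np.ones(len(P))];c=np.linalg.lstsq(A,P[:,2],rcond=None)[0];r=P[:,2]-A@c;P=P[abs(r)<max(.004,1.0*r.std())]
n=np.r_[-c[:2],1];n/=np.linalg.norm(n);print(len(P),'normal',n,'tilt',np.arccos(n[2]))
Rm=R.from_quat(s['eef_rot']).as_matrix();print('tool tilt',np.arccos(-Rm[2,2]), 'world up 1cm in tool',Rm.T@[0,0,1])
E
```

```text
10.1 [ 0.62400571 -0.22750099  0.16156145] [-0.45301732 -0.13053487 -1.66107875] [ 0.14447076  0.21793547 -0.00826492] 0.10296050766534115
491 normal [-0.21062635  0.20707823  0.9553822 ] tilt 0.2998452783594056
tool tilt 0.27901647448028233 world up 1cm in tool [-2.75409498e-01 -6.61556876e-04 -9.61326776e-01]
```

View pics/s6.png

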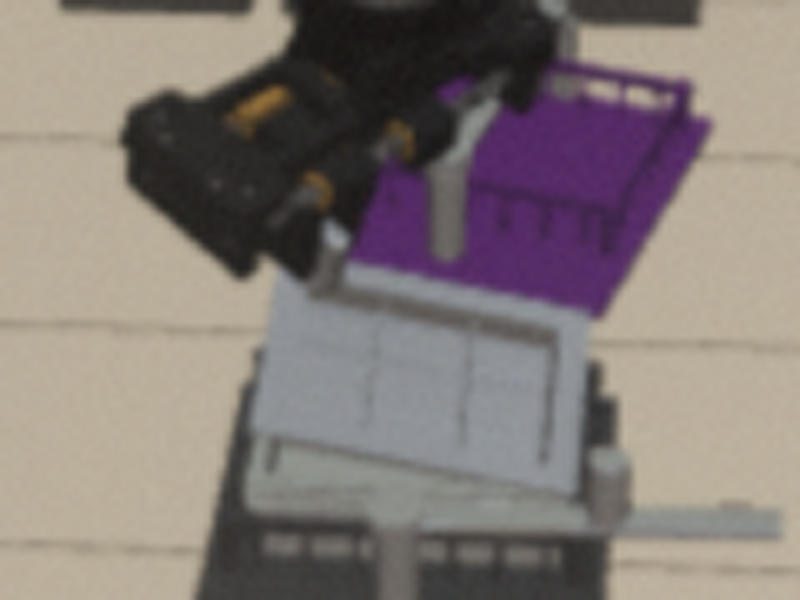

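Peeled: tray tilt about 0.30 rad by depth fit, far corner at (575,490) still down, stack at rest. I'll lift straight up.

Call:
carry_out:
  motion: [-0.14,0,-0.48,0,0,0,-0.14,0,-0.48,0,0,0,-0.28,0,-0.96,0,0,0,-0.28,0,-0.96,0,0,0,-0.55,0,-1.92,0,0,0,-0.55,0,-1.92,0,0,0,-0.55,0,-1.92,0,0,0,0,0,0,0,0,0]
  grip_force: 60

```text
clock: 11.15
tool_pos: [0.6251, -0.2283, 0.2539]
eef_rot: [0.327, 0.934, -0.046, 0.134]
contact_force: [-0.1, -0.1, -0.6]
opening: 0.104
```

```bash
cat > look.py <<'E'
from h import *
import sys
s=monitor.get_state();tp=np.array(s['tool_pos']);print(s['clock'],tp,s['eef_rot'],s['contact_force'],s['moment'],s['opening'])
Rm=R.from_quat(s['eef_rot']).as_matrix();print('tilt',np.arccos(-Rm[2,2]),'ydeg',np.degrees(np.arctan2(Rm[1,1],Rm[0,1])))
p=snapshot('side')
x0,y0,x1,y1=map(int,sys.argv[2:6]);save(sys.argv[1],cv2.resize(p['frame'][y0:y1,x0:x1],(800,600),interpolation=cv2.INTER_CUBIC))
E
python3 look.py s7.png 160 60 320 220
```

```text
11.15 [ 0.62508799 -0.22827111  0.25390687] [ 0.32702912  0.93437227 -0.04580459  0.13379964] [-0.05814181 -0.05727231 -0.60547466] [ 0.19631723  0.1945173  -0.02034823] 0.10441004523012863
tilt 0.2837969982014597 ydeg 51.4357156098806
```

View pics/s7.png

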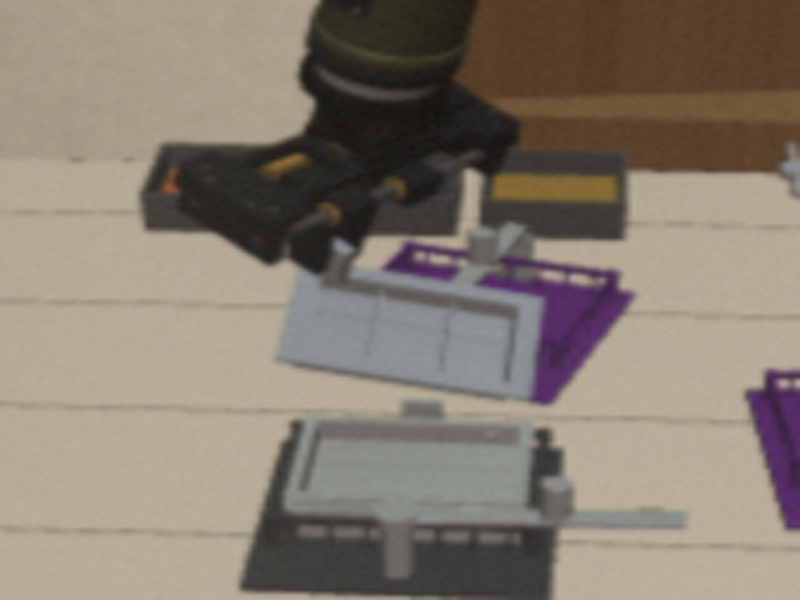

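The tray is free and the stack lies in the bin with the latch aside. I'll level, then carry it to the disc.

Call:
carry_out:
  motion: [0,0,0,0,0.07,0,0,0,0,0,0.07,0,0,0,0,0,0.07,0,0,0,0,0,0.07,0,1,1,0,0,0,0,2,2,0,0,0,0,2.3,2.4,0,0,0,0,2.5,2.6,0,0,0,0]

```text
clock: 12.2
tool_pos: [0.612, -0.1142, 0.251]
eef_rot: [0.33, 0.944, 0.0, -0.0]
contact_force: [-0.1, 0.2, -1.3]
opening: 0.108
```

Call:
carry_out:
  motion: [2.5,2.6,0,0,0,0,2.5,2.6,0,0,0,0,2.5,2.6,0,0,0,0,2.5,2.6,0,0,0,0,2.3,2.5,0,0,0,0,2,2.2,0,0,0,0,1,1,0,0,0,0,0,0,0,0,0,0]

```text
clock: 13.2
tool_pos: [0.5928, 0.1059, 0.2514]
eef_rot: [0.329, 0.944, -0.0, -0.0]
contact_force: [-0.5, -1.0, -1.0]
opening: 0.108
```

```bash
cat > meas.py <<'E'
exec(open('look.py').read())
t=snapshot('top')
for n,q in(('side',p),('top',t)):
    W=world(q);c=tp[:2]-[.0555,-.0445]
    b=(q['range_z']>0)&(abs(W[...,0]-c[0])<.1)&(abs(W[...,1]-c[1])<.1)&(W[...,2]>tp[2]-.12)&(W[...,2]<tp[2]-.05)
    P=W[b]
    d=finder.masks_of(q,'tray')
    if d: P2=W[d[0]['pixels']&b]; print(n,'finder',d[0]['p'],len(P2))
    if d and len(P2)>200:
        Q=P2
        print(cv2.minAreaRect((Q[:,:2]*1000).astype(np.float32)),np.median(Q,0))
        for _ in range(5):
            A=np.c_[Q[:,:2],np.ones(len(Q))];k=np.linalg.lstsq(A,Q[:,2],rcond=None)[0];r=Q[:,2]-A@k;Q=Q[abs(r)<max(.003,r.std())]
        nn=np.r_[-k[:2],1];nn/=np.linalg.norm(nn);print('normal',nn,len(Q))
    m=(W[...,2]>.007)&(W[...,2]<.015)&(abs(W[...,0]-.54)<.08)&(abs(W[...,1]-.152)<.08);print('disc pts',m.sum())
    for d in finder.masks_of(q,'stack')[:2]:
        print('stack',d['p'],np.median(W[d['pixels']],0))
W=world(t)
E
python3 meas.py s8.png 160 120 360 320
```

```text
13.2 [0.59284753 0.10590497 0.25141123] [ 3.28853358e-01  9.44380975e-01 -3.14965297e-05 -2.06416183e-04] [-0.46764711 -0.95938682 -0.98466036] [-0.0862857  -0.0414948   0.03118942] 0.10808309468675821
tilt 0.00041761069194398855 ydeg 51.60161360356164
side finder 0.93 2431
((535.385009765625, 149.79673767089844), (110.2724380493164, 135.9569091796875), 88.97369384765625) [0.53511235 0.14389001 0.16975691]
normal [-0.02147688 -0.16061583  0.98678331] 702
disc pts 1962
stack 0.71 [ 0.54260091 -0.19476306  0.03001618]
disc pts 29
stack 0.74 [ 0.59029026 -0.20224423  0.02951057]
```

View pics/s8.png

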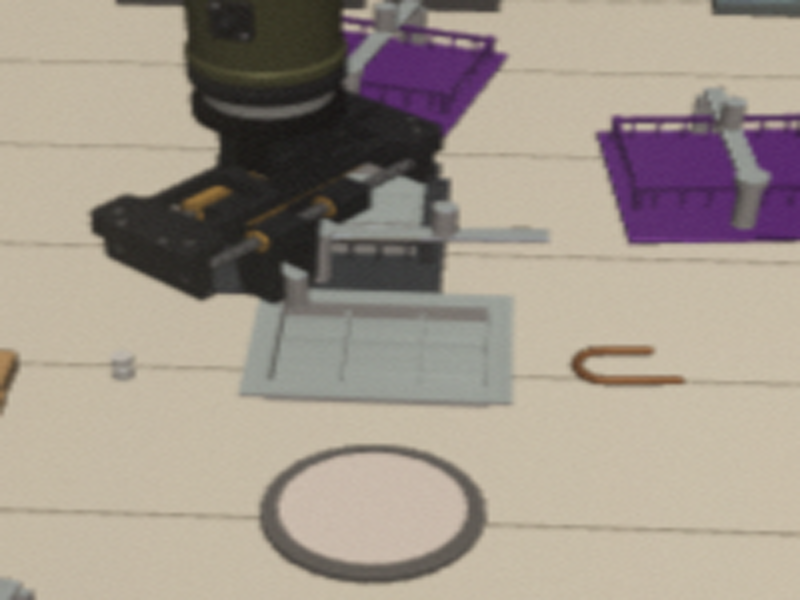

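Call:
carry_out:
  motion: [-0.2,0.2,1,0,0,0,0,0,1.5,0,0,0,0,0,1.2,0,0,0,0,0,0.6,0,0,0,0,0,0,0,0,0,0,0,0,0,0,0,0,0,0,0,0,0]

```text
clock: 14.38
tool_pos: [0.5968, 0.105, 0.2091]
eef_rot: [0.33, 0.944, 0.0, 0.0]
contact_force: [0.7, 0.3, -1.7]
opening: 0.107
```

```bash
python3 - <<'E'
from h import *
s=monitor.get_state();tp=np.array(s['tool_pos']);print(s['clock'],tp,s['qd'],s['opening'],s['contact_force'])
p=snapshot('side');W=world(p)
m=(W[...,2]>.007)&(W[...,2]<.016)&(np.hypot(W[...,0]-.54,W[...,1]-.152)<.085);P=W[m];print('disc bounds',P.min(0),P.max(0))
d=finder.masks_of(p,'tray')[0];m=d['pixels'];Q=W[m];r=cv2.minAreaRect((Q[:,:2]*1000).astype(np.float32));print('tray',d['p'],r)
c=np.array(r[0])/1000
L=(Q[:,:2]-c)
for n,sel in(('x+',(L[:,0]>.059)&(L[:,0]<.066)),('x-',(L[:,0]<-.059)&(L[:,0]>-.066)),('y+',(L[:,1]>.045)&(L[:,1]<.051)),('y-',(L[:,1]<-.045)&(L[:,1]>-.051))):
    print(n,sel.sum(),np.median(Q[sel],0))
m=(abs(W[...,0]-.5)<.09)&(abs(W[...,1]+.115)<.03)&(W[...,2]>.056)&(W[...,2]<.065);print('bar',m.sum(),cv2.fitLine((W[m][:,:2]*1000).astype(np.float32),cv2.DIST_HUBER,0,.01,.01).ravel())
m=(abs(W[...,0]-.59)<.12)&(abs(W[...,1]+.2)<.08)&(W[...,2]>.025)&(W[...,2]<.06);print('stack z',np.percentile(W[m][:,2],[5,50,95]))
E
```

```text
14.375 [0.5967562  0.10499365 0.20912253] [ 1.43504039e-03 -4.55321594e-04 -2.04030307e-03  8.32409319e-06
 -4.59143925e-04  1.69170131e-03  5.79117624e-04] 0.10716644536136745 [ 0.74129819  0.31514793 -1.67530998]
disc bounds [0.4748577  0.08949557 0.00705322] [0.60306421 0.21959983 0.0157807 ]
tray 0.94 ((501.6490783691406, 392.0914001464844), (148.28146362304688, 908.5494384765625), 8.764444351196289)
x+ 119 [0.56396355 0.14009655 0.12362377]
x- 0 [nan nan nan]
y+ 0 [nan nan nan]
y- 0 [nan nan nan]
bar 196 [ 9.9855393e-01  5.3759232e-02  4.9623483e+02 -1.1452652e+02]
stack z [0.02709825 0.03450934 0.05926216]
  return _methods._mean(a, axis=axis, dtype=dtype,
  ret = um.true_divide(
```

```bash
python3 - <<'E'
from h import *
p=snapshot('side');W=world(p)
d=finder.masks_of(p,'tray')[0];Q=W[d['pixels']];Q=Q[(abs(Q[:,0]-.539)<.085)&(abs(Q[:,1]-.152)<.07)&(Q[:,2]>.10)&(Q[:,2]<.155)]
r=cv2.minAreaRect((Q[:,:2]*1000).astype(np.float32));print('tray',d['p'],r)
c=(Q[:,:2].min(0)+Q[:,:2].max(0))/2;L=Q[:,:2]-c
for n,s in(('x+',L[:,0]>.058),('x-',L[:,0]<-.058),('y+',L[:,1]>.044),('y-',L[:,1]<-.044)):
    print(n,s.sum(),np.median(Q[s],0))
save('s9.png',p['frame'])
E
```

```text
tray 0.96 ((539.212646484375, 148.69351196289062), (109.76681518554688, 136.0161895751953), 89.08063507080078)
x+ 146 [0.60229745 0.16035544 0.13667857]
x- 170 [0.47579614 0.1483218  0.13616798]
y+ 279 [0.53867215 0.19873032 0.13625903]
y- 141 [0.52676468 0.1004817  0.13620214]
```

Level to within 1 mm across the flange, centred to 6 mm, floor about 12 cm up. Handing in.

```bash
python3 -c "
from plant import workorder; print(workorder.finish_job())"
```

```text
the job is handed in; nothing more can be done
None
```

The job is done and handed in at about 14.5 s. I pushed the gate latch aside with closed fingers, then gripped the ear. I peeled the tray about 0.28 rad round the far corner, lifted it free, levelled it and carried it over the light disc.

Last checks before handing in:

- **Latch:** about 1.5 rad.
- **Tray level:** all four flange sides at 136–137 mm, so the floor is about 0.12 m above the bench.
- **Tray position:** about 6 mm from the disc's centre.
- **Grip:** ear held at 9.4 mm opening with a 60 N grip.
- **Stack:** lying in the bin by eye after the lift, with its depth reading about where it was. I did not fit its pose exactly.
- **Bystanders:** no path went near them. The last view showed the shackle and pin in place; I did not measure any of the four again.

Some readings disagreed or failed:

- **Tray tilt fit:** an earlier plane fit suggested a 0.16 rad tilt. It probably mixed floor and flange points, and the flange heights showed the tray level.
- **Tray outline fit:** one fit was spoiled by invalid depth pixels, so I repeated it with those filtered out.
- **Disc position:** the two camera views put its centre about 3 mm apart.

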